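# Push the new platen roller home in the label printer

### The arm

A 7-joint arm with a two-finger parallel gripper is mounted at the origin on the work surface. World frame = base frame: x ahead of the robot, y to its left, z up, the work surface at z = 0. Lengths are in mm, angles in rad, forces in N, time in s.
With the tool pointing down it reaches from about 350 to 900 mm from the base axis. Payload 8.1 kg.
Tool frame: the origin (TCP) lies midway between the tips of the shut fingers; the grasp point (between the pads) lies ctrl.pinch_z behind it (ctrl.pinch_z is the distance from the TCP to the grasp point, in mm); z points along the fingers, y is the direction in which the jaws open and shut (so a half turn about z gives the same grasp; the last joint's range is limited). The gripper opens to 85 mm and grips with 20 to 120 N. Pads are 22 mm wide; open, the fingers measure 114 mm over their backs; the gripper's body (76 mm by 85 mm) begins 54 mm behind the grasp point. The pads swing forward as they close: fully open they stand 13 mm farther back than shut.
Start: joints at [-1.37, 0.434, 0.025, 1.573, -0.012, 1.134, -0.075], TCP at [186.995, 596.384, 231.323] pointing down, gripper open.
Joint ranges: [-2.62, 2.62], [-0.44, 2.09], [-1.27, 1.32], [0.08, 2.57], [-1.32, 4.46], [0.12, 2], [-2.74, 2.74]. Speed limits (rad/s): [2.22, 2.22, 3.01, 3.01, 3.14, 3.14, 3.14].

### API

Orientations are given as a unit quaternion [x, y, z, w].
In Python, from plant import ctrl gives the robot as it stands.
- The arm moves only by the tool step_arm, never from a script. Its argument "targets" is one flat list of numbers, 5 for each row, row after row: the opening in per cent of the stroke, from 0 (shut) to 100 (fully open), then the shift along the tool's x, y, z in mm, then the turn about the tool's z in rad. In form: [claw, tx, ty, tz, yaw, claw, tx, ty, tz, yaw, ...]. A call has 1 to 8 rows; each row is the pose to reach, as a shift and turn from the pose commanded when the call began, along the tool's axes at that moment; what a row does not reach only later rows make up. A row lasts 1/8 s, in which the tool goes at most 62.5 mm and 10.7 degrees, less where a joint would pass 70% of its speed; a pose out of reach is approached as far as the arm can. A call with a gripper value outside its range is refused whole. The fingers move at their own pace and stop on an object; "force" is the grip in N (left out, the last holds). Time passes only in rows, so rows that repeat a pose let the fingers close. It gives the time, the measured TCP pose, the force and the opening at its end, in the units of the state.
- ctrl.get_obs(): the state, without advancing time (a new reading comes with each control period).
- ctrl.read_camera(name): name is "side" or "top"; returns a dict with "color" (480x640x3 uint8, red, green, blue), "camera_matrix" (3x3 intrinsics, pixels), "distortion" ([k1, k2, p1, p2, k3] as OpenCV has them; the pictures are not rectified), "T" (4x4, takes a point from camera to world coordinates). Camera axes: x right, y down, z forward; pixel columns grow to the right and rows downward; lengths in mm; the calibration is good to about 2 mm. A picture is of the moment at which its call begins. There is no depth.
- ctrl.hand_in(): hands the job in, once; it reports no verdict.
The state is a dict: "clock": time; "joint_pos": joint angles; "dq": joint speeds; "effort": joint torques, N m; "eef_pos": TCP position; "tool_rot": TCP orientation; "contact_force": force on the tool from outside, world axes, zero at the start; "wrist_torque": the same for the moment, N m; "width": finger opening in mm.
Only numpy, scipy, OpenCV 4.12 (cv2) and the standard library are available. Lean on these libraries where they do the work, as an engineer would, in place of code of your own. Each camera call takes 0.05 s, during which the arm holds its last target.

### The job

The lab's label printer stands open for a roller change, and its new platen roller lies on the flat front end of the two steel guide rails. With fingertips behind it, push it slowly and steadily up the sloping rails, without lifting or squeezing it and without ever letting it run back down, until both its bearings drop into their seats against the stops at the top. Then take the hand clear, and leave the things lying round the printer where they are.

Things in the scene. Friction and masses are not known exactly. Their poses are not given: they have to be found in the camera images.
- printer: Low open pale grey label printer fixed to the bench, 370 x 212 mm; side walls (inner faces y = +-79) 71 mm high, 85 further back. Origin on the bench; x points from its open front up the rails to its back, y left, z up. In front of x = -150 nothing between the rails is higher than 28 mm. Behind the seat: bar 66 mm high at x = 30 to 50, edge guides 68, label roll 106 mm high from x = 97.
- rail_front (a point): Midway between the two steel rails at the front of their flat part, level with the rail tops: printer x = -150, y = 0, z = 45 mm; a lip 8 mm high ends each rail here. Rails run along the printer's x, 10 mm wide, centred at y = +-68.5, 127 mm clear between them; an aluminium deck lies 10 mm below their tops, parallel to them. Flat and 45 mm high to the foot of the slope.
- ramp_foot (a point): Midway between the rails at the foot of the slope, level with the rail tops: printer x = -95, y = 0, z = 45 mm. From here they rise evenly by 14 mm in 90 mm (8.8 degrees). Its x points up along the slope, y as the printer's, z square to the slope.
- crest (a point): Midway between the rails at the top of the slope: printer x = -5, y = 0, z = 59 mm. Behind it the rails drop 4 mm to the seat floor, 55 mm high, which ends at upright stops at x = +16.5, 75 mm high. Deck under the seat 45 mm high. Axes as the printer's.
- seat (a point): Where the middle of the roller's axis comes to rest when home: printer x = 4.5, y = 0, z = 66 mm (about 1 mm of play along x). Axes as the printer's.
- roller: New platen roller, about 0.22 kg, across the rails. Black rubber sleeve, diameter 30, length 108 mm; 8 mm shaft, 154 mm long; white gear at one end of the sleeve. At each end a 22 mm ball bearing rides on the rail and turns freely, axis 11 mm above rail top: it runs back down the slope when not backed. Origin mid-length on the axis; y along it; x, z turn with it. Sideways play 2 mm.
- old_roller: The worn roller, same size, lying in a shallow grey parts tray 185 x 75 x 28 mm beside the printer (either side). Leave alone. Origin at its underside, x along it.
- tray: That parts tray, fixed; origin under its centre.
- drive: A bare 3.5-inch hard disk, 147 x 102 x 26 mm, flat on the bench beside the printer (either side). Leave alone. Origin under its centre.
- screwdriver: Screwdriver lying on the bench, right of the printer. Leave alone.
- cleaner: Metal spray can, 52 mm in diameter, 145 mm tall, standing on the bench left of the printer. Leave alone. Origin under its centre.

How it is judged:
By the outcome, as a careful person would: the job done as asked, in the order asked, and still so for the second after the job is handed in, with the robot touching nothing.
It also fails if it takes over 35 s, if anything falls off the work surface, if the arm or the gripper's body presses on something with over 40 N, if the wrist force passes 120 N, or if a joint passes its speed limit or range.

## Working session

There is one attempt and no reset: what is moved stays moved. The work goes in short steps, Python scripts to look and compute and a tool call to move; the robot and the scene stay as the last step left them, time stands still between calls to the robot, and variables do not carry over. Pictures are saved under pics/ and viewed, and the job is handed in when it is done.

Besides the shell and the picture viewer there is one more tool, called after "Call:" in YAML: its name, and indented under it one key for each argument. step_arm: Moves the arm, as the interface text tells. Its arguments: {"type":"object","properties":{"targets":{"type":"array"},"force":{"type":"number"}},"required":["targets"]}

```bash
ls; mkdir -p pics; python3 - <<'E'
from plant import ctrl
import cv2
o=ctrl.get_obs();print(o);print(ctrl.pinch_z)
for n in("top","side"):
    r=ctrl.read_camera(n);cv2.imwrite(f"pics/{n}0.png",r["color"][:,:,::-1]);print(n,r["camera_matrix"].tolist(),r["distortion"],r["T"].tolist())
E
```

```text
pics
{'clock': 0.0, 'joint_pos': array([-1.36961278,  0.43522539,  0.02496425,  1.57408422, -0.01161162,
        1.13397372, -0.07508687]), 'dq': array([-0.00048281,  0.00108405, -0.00054262, -0.00112455,  0.00064243,
        0.00173635,  0.00081561]), 'effort': array([-2.32233244e-03, -6.70466852e+01,  1.02332767e+00, -3.16205692e+01,
        1.53305498e-02,  1.25033810e-02,  8.61318995e-06]), 'eef_pos': array([186.85573366, 595.90025103, 230.52933213]), 'tool_rot': array([ 1.51334817e-01,  9.88482259e-01, -7.70922801e-04, -5.39583386e-05]), 'contact_force': array([ 0.53236669,  0.31345022, -0.32733597]), 'wrist_torque': array([-0.00194723, -0.06290306, -0.01445452]), 'width': 85.35996802785212}
18.700000000000003
top [[437.22812650625076, 0.0, 313.3266788626927], [0.0, 437.22812650625076, 236.18852005194944], [0.0, 0.0, 1.0]] [-0.09289277  0.          0.          0.          0.        ] [[0.005325355472324997, -0.9804894806232807, 0.19649941215225739, 421.754081854645], [-0.9997153672426168, -0.00978996730254466, -0.021756402257150274, 49.50799112336326], [0.0232556463692843, -0.1963276214069341, -0.980262536254774, 969.8275857856315], [0.0, 0.0, 0.0, 1.0]]
side [[507.81805220387645, 0.0, 317.33069130657714], [0.0, 507.81805220387645, 235.99003616282255], [0.0, 0.0, 1.0]] [-0.0948126  0.         0.         0.         0.       ] [[-0.9559203545178351, -0.17411194923087267, 0.2364345680172887, 347.3995235990799], [-0.29361976306468696, 0.5721040162564066, -0.7658227140279438, 805.8718474195634], [-0.0019262804398569565, -0.8014873821329409, -0.5980085833208014, 668.4258594352839], [0.0, 0.0, 0.0, 1.0]]
```

View pics/top0.png

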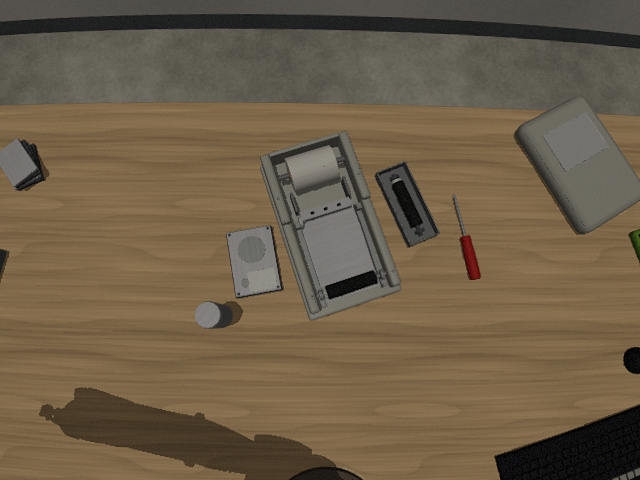

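View pics/side0.png

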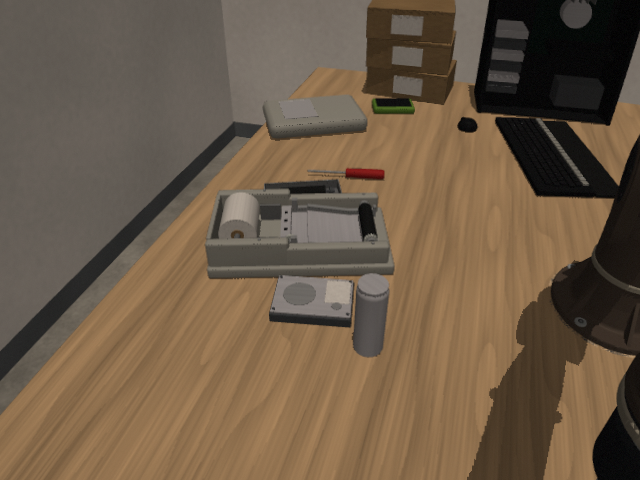

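The top view shows the printer with outline corners near (262,155), (345,131), (400,290) and (312,319), and the roller near (352,285). The drive and can are left of it, the tray and screwdriver right. I'll enlarge these to measure.

```bash
python3 - <<'E'
import cv2
a=cv2.imread("pics/top0.png")[120:330,220:420];cv2.imwrite("pics/tc.png",cv2.convertScaleAbs(cv2.resize(a[:150+60],None,fx=2.8,fy=2.8,interpolation=2),alpha=1.8))
a=cv2.imread("pics/side0.png")[170:290,195:405];cv2.imwrite("pics/sc.png",cv2.convertScaleAbs(cv2.resize(a,None,fx=3.8,fy=3.8,interpolation=2),alpha=1.8))
E
```

```text
(no output)
```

View pics/tc.png

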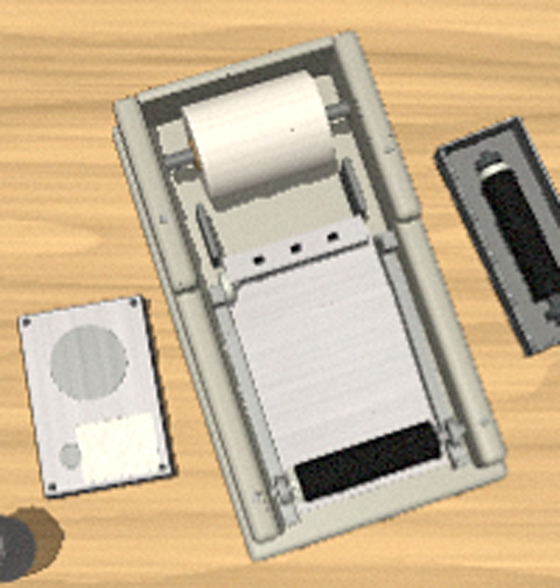

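View pics/sc.png

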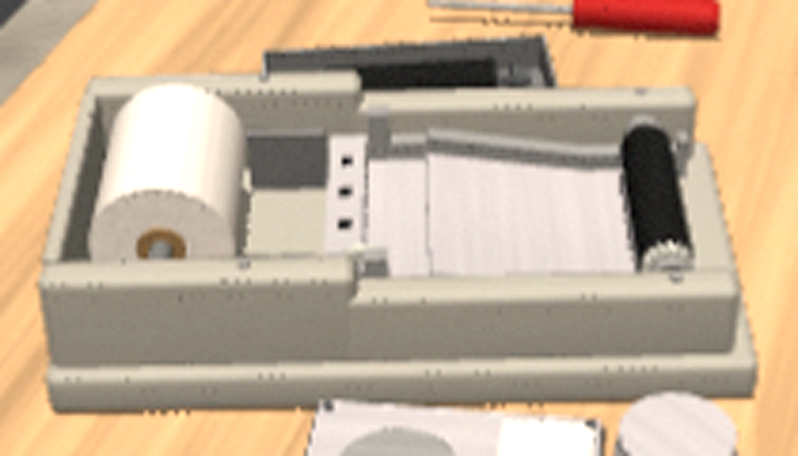

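```bash
cat > h.py <<'E'
import numpy as np,cv2,pickle
from plant import ctrl
def cam(n):
    r=ctrl.read_camera(n);return r
def ray(r,px):
    p=cv2.undistortPoints(np.array(px,float).reshape(-1,1,2),r["camera_matrix"],r["distortion"]).reshape(-1,2)
    d=np.c_[p,np.ones(len(p))]@r["T"][:3,:3].T
    return r["T"][:3,3],d
def onz(r,px,z):
    o,d=ray(r,px);return o+d*((z-o[2])/d[:,2])[:,None]
def proj(r,P):
    Ti=np.linalg.inv(r["T"]);
    return cv2.projectPoints(np.array(P,float).reshape(-1,3),cv2.Rodrigues(Ti[:3,:3])[0],Ti[:3,3],r["camera_matrix"],r["distortion"])[0].reshape(-1,2)
E
python3 - <<'E'
from h import *
r=cam("top");s=cam("side");pickle.dump((r,s),open("cal.pkl","wb"))
g=r["color"].max(2)
m=np.zeros_like(g);m[262:302,320:385]=(g[262:302,320:385]<42)
n,l,st,c=cv2.connectedComponentsWithStats(m);print(st[1:],c[1:])
k=1+np.argmax(st[1:,4]);pts=np.argwhere(l==k)[:,::-1].astype(np.float32)
W=onz(r,pts,66)[:,:2].astype(np.float32)  # sleeve seen about mid-upper
b=cv2.minAreaRect(W);print("sleeve",b,cv2.boxPoints(b))
tc=lambda p:np.array(p)/2.8+[220,120]-.3
print("holes z66",onz(r,tc([[258,259],[295,248],[332,236]]),66))
sc=lambda p:np.array(p)/3.8+[195,170]-.3
print("side holes",onz(s,sc([[347,160],[345,191],[344,224]]),66))
print("base left side z0",onz(s,sc([[57,410],[752,396]]),0))
print("front base top view z15",onz(r,tc([[252,560],[507,470]]),15))
# silhouette
hsv=cv2.cvtColor(r["color"],cv2.COLOR_RGB2HSV)
print(hsv[310,330],hsv[325,330],hsv[240,285])
E
```

```text
[[325 271  52  28 690]
 [379 272   1   1   1]
 [380 277   1   1   1]
 [382 286   1   1   1]] [[350.97391304 284.27246377]
 [379.         272.        ]
 [380.         277.        ]
 [382.         286.        ]]
sleeve ((502.0671081542969, -50.06825637817383), (27.96906852722168, 107.77932739257812), 18.71898078918457) [[ 471.52765     -3.517148 ]
 [ 506.11694   -105.59539  ]
 [ 532.60657    -96.61936  ]
 [ 498.01727      5.4588776]]
holes z66 [[655.07465061  32.8911694   66.        ]
 [664.06647363   4.6814102   66.        ]
 [673.9143397  -23.69749288  66.        ]]
side holes [[ 6.74298626e+02 -2.82595801e+01  6.60000000e+01]
 [ 6.65033967e+02  5.04964840e-01  6.60000000e+01]
 [ 6.55048944e+02  2.95543976e+01  6.60000000e+01]]
base left side z0 [[776.21291848 144.91200861   0.        ]
 [429.99887907  27.46087593   0.        ]]
front base top view z15 [[ 429.7607893    35.14743039   15.        ]
 [ 499.94608451 -164.51048009   15.        ]]
[ 24  30 120] [ 17 110 127] [ 25  26 108]
```

```bash
python3 - <<'E'
from h import *
r,s=pickle.load(open("cal.pkl","rb"))
def z(r,x,y,w,h,f,n):
    a=r["color"][y:y+h,x:x+w,::-1];cv2.imwrite(n,cv2.convertScaleAbs(cv2.resize(a,None,fx=f,fy=f,interpolation=cv2.INTER_CUBIC),alpha=1.9))
z(r,300,255,105,70,7.6,"pics/t1.png");z(r,285,190,90,70,8,"pics/t2.png");z(s,330,190,70,70,8,"pics/s1.png");z(s,275,185,70,70,8,"pics/s2.png")
E
```

```text
(no output)
```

View pics/t1.png

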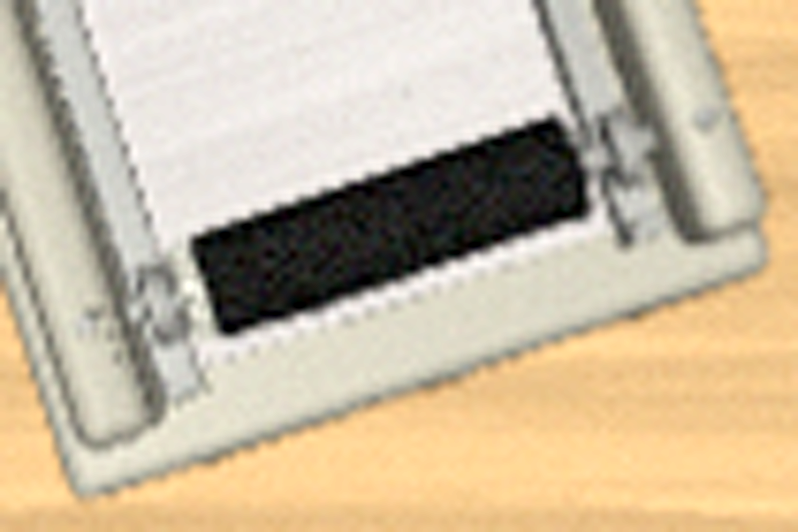

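View pics/t2.png

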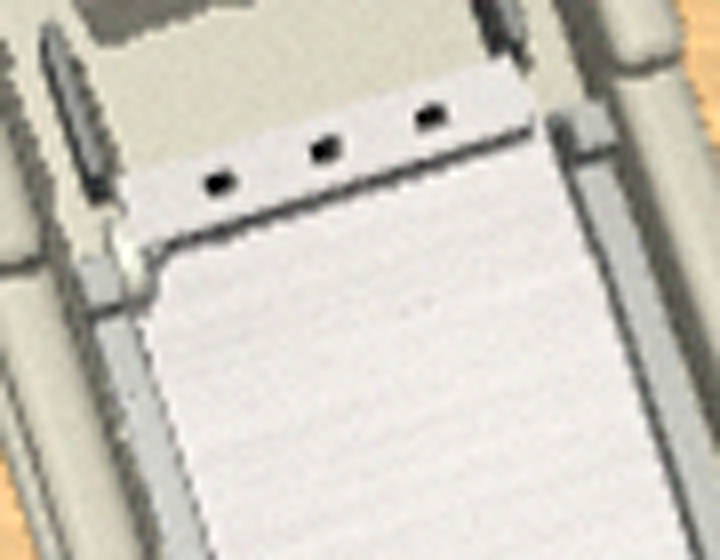

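View pics/s1.png

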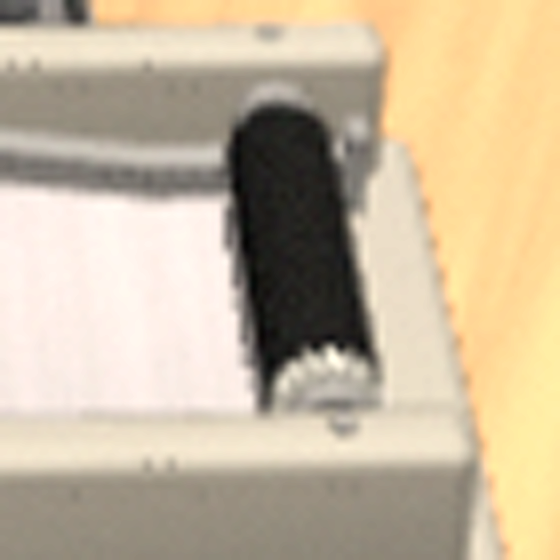

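View pics/s2.png

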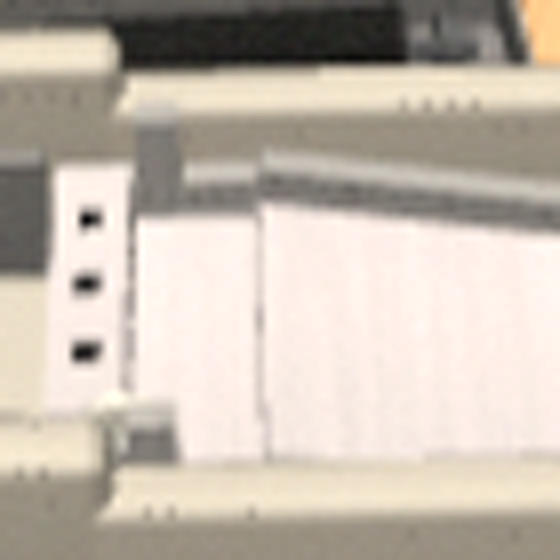

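```bash
python3 - <<'E'
from h import *
r,s=pickle.load(open("cal.pkl","rb"))
t1=lambda p:np.array(p,float)/7.6+[300,255]-.45
t2=lambda p:np.array(p,float)/8+[285,190]-.45
s1=lambda p:np.array(p,float)/8+[330,190]-.45
s2=lambda p:np.array(p,float)/8+[275,185]-.45
a=np.deg2rad(18.7);u=np.array([np.cos(a),np.sin(a)]);v=np.array([-u[1],u[0]])
def R(n,P):
    for p in P: print(n,p.round(1),"u,v:",(p[:2]@u).round(1),(p[:2]@v).round(1))
R("railfront z50",onz(r,t1([[187,393],[648,240]]),50))
R("stopface bottom z57",onz(r,t2([[118,308],[600,155]]),57))
R("stop top z75",onz(r,t2([[110,297],[595,150]]),75))
R("bar front edge z66",onz(r,t2([[160,243],[530,130]]),66))
R("base front z12",onz(r,t1([[80,495],[765,265]]),12))
R("wall inner front z71",onz(r,t1([[160,415],[685,235]]),71))
R("holes",onz(r,t2([[219,183],[326,150],[430,116]]),66))
R("sleeve corner top z56",onz(r,t1([[193,240],[220,335],[558,118],[590,212]]),56))
R("side: bar front z66",onz(s,s2([[132,170],[122,395]]),66))
R("side: crest line z57",onz(s,s2([[262,205],[265,455]]),49))
R("side: right stop top z75",onz(s,s2([[180,112]]),75))
R("side: seatfloor at stop z55 ",onz(s,s2([[182,180]]),55))
R("side sleeve axis right z56/ left gear",onz(s,s1([[285,150],[322,375]]),60))
R("side base front ",onz(s,s1([[400,140],[485,470]]),12))
E
```

```text
railfront z50 [457.3   5.7  50. ] u,v: 435.0 -141.2
railfront z50 [ 500.  -122.6   50. ] u,v: 434.3 -276.5
stopface bottom z57 [622.2  59.3  57. ] u,v: 608.3 -143.3
stopface bottom z57 [665.9 -70.5  57. ] u,v: 608.2 -280.3
stop top z75 [621.1  61.3  75. ] u,v: 608.0 -141.1
stop top z75 [662.5 -66.9  75. ] u,v: 606.1 -275.7
bar front edge z66 [638.   48.3  66. ] u,v: 619.8 -158.8
bar front edge z66 [670.2 -50.6  66. ] u,v: 618.6 -262.8
base front z12 [429.8  34.3  12. ] u,v: 418.1 -105.3
base front z12 [ 496.1 -163.8   12. ] u,v: 417.4 -314.2
wall inner front z71 [450.6  13.9  71. ] u,v: 431.3 -131.3
wall inner front z71 [ 499.6 -128.9   71. ] u,v: 431.9 -282.3
holes [654.6  32.7  66. ] u,v: 630.5 -178.9
holes [664.    4.2  66. ] u,v: 630.3 -208.9
holes [673.8 -23.8  66. ] u,v: 630.6 -238.5
sleeve corner top z56 [498.8   4.4  56. ] u,v: 473.9 -155.8
sleeve corner top z56 [472.9  -3.   56. ] u,v: 447.0 -154.5
sleeve corner top z56 [533.2 -97.1  56. ] u,v: 474.0 -262.9
sleeve corner top z56 [ 507.2 -105.5   56. ] u,v: 446.6 -262.5
side: bar front z66 [671.8 -53.2  66. ] u,v: 619.3 -265.8
side: bar front z66 [640.2  43.8  66. ] u,v: 620.4 -163.8
side: crest line z57 [641.1 -71.3  49. ] u,v: 584.4 -273.1
side: crest line z57 [605.5  35.7  49. ] u,v: 585.0 -160.3
side: right stop top z75 [664.  -71.2  75. ] u,v: 606.2 -280.3
side: seatfloor at stop z55  [663.  -68.2  55. ] u,v: 606.1 -277.1
side sleeve axis right z56/ left gear [518.3 -99.2  60. ] u,v: 459.2 -260.1
side sleeve axis right z56/ left gear [487.   -2.5  60. ] u,v: 460.5 -158.5
side base front  [ 500.7 -185.6   12. ] u,v: 414.8 -336.4
side base front  [448.1 -38.   12. ] u,v: 412.3 -179.6
```

Call:
step_arm:
  targets: [60,-19.1,-22.9,0,0.1047,60,-38.2,-45.8,0,0.2094,60,-57.3,-68.7,0,0.3141,60,-76.4,-91.6,0,0.4188,60,-95.5,-114.5,0,0.5235,60,-114.6,-137.4,0,0.628,60,-133.7,-160.3,0,0.733,60,-152.8,-183.2,0,0.837]
  force: 20

```text
clock: 1.2
eef_pos: [278.2, 374.8, 231.3]
tool_rot: [0.541, 0.841, -0.0, -0.0]
contact_force: [0.7, 0.2, -0.3]
width: 50.9
```

```bash
cat >> h.py <<'E'
from scipy.spatial.transform import Rotation as Ro
O=np.array([626,-9.1]);A=np.deg2rad(18.7);U=np.array([np.cos(A),np.sin(A)]);V=np.array([-U[1],U[0]])
def st(goal=None):
    o=ctrl.get_obs();p=np.array(o["eef_pos"]);M=Ro.from_quat(o["tool_rot"]).as_matrix()
    d=p[:2]-O
    ang=np.degrees(np.arctan2(M[1,0],M[0,0]))
    print("t",round(o["clock"],2),"printer x,y,z",(d@U).round(1),(d@V).round(1),p[2].round(1),"toolx ang",ang.round(2),"tilt",M[:,2].round(3),"F",np.round(o["contact_force"],1),"Fu",(np.array(o["contact_force"])[:2]@U).round(1),"Tq",np.round(o["wrist_torque"],2),"w",round(o["width"],1),"q",np.round(o["joint_pos"],2))
    if goal is not None:
        g=np.r_[O+goal[0]*U+goal[1]*V,goal[2]]
        print("shift tool",(M.T@(g-p)).round(1),"yaw",np.deg2rad((ang-18.7+180)%360-180).round(3))
E
python3 -c "
from h import *
st((-175,0,180))"
```

```text
t 1.2 printer x,y,z -206.3 475.2 231.3 toolx ang 114.43 tilt [-0. -0. -1.] F [ 0.7  0.2 -0.3] Fu 0.7 Tq [-0.01  0.03  0.02] w 50.9 q [-1.25  0.17  0.24  1.96 -0.05  1.02 -0.56]
shift tool [-475.9  -16.3   51.3] yaw 1.671
```

Call:
step_arm:
  targets: [60,-30,-1,0,0.105,60,-60,-2,0,0.21,60,-90,-3,0,0.315,60,-120,-4,0,0.42,60,-150,-5,0,0.525,60,-180,-6,0,0.63,60,-210,-7,0,0.735,60,-240,-8,0,0.84]

```text
clock: 2.2
eef_pos: [371.4, 152.8, 231.4]
tool_rot: [0.838, 0.546, 0.0, -0.0]
contact_force: [-0.3, 0.6, 0.1]
width: 51.1
```

```bash
python3 -c "
from h import *
st((-175,0,180))"
```

```text
t 2.2 printer x,y,z -189.3 234.9 231.4 toolx ang 66.16 tilt [ 0.  0. -1.] F [-0.3  0.6  0.1] Fu -0.1 Tq [ 0.02 -0.04 -0.04] w 51.1 q [-1.    0.05  0.51  2.1  -0.03  1.   -0.89]
shift tool [-163.4  169.4   51.3] yaw 0.828
```

Call:
step_arm:
  targets: [60,-21,22,6,0.104,60,-41,43,12,0.208,60,-62,64,18,0.312,60,-83,86,25,0.416,60,-104,108,32,0.52,60,-125,130,38,0.624,60,-145,150,45,0.728,60,-163.4,169.4,51,0.828]

```text
clock: 3.2
eef_pos: [461.1, -64.9, 180.1]
tool_rot: [0.987, 0.163, 0.0, 0.0]
contact_force: [-0.2, 0.4, -0.7]
width: 51.2
```

```bash
python3 -c "
from h import *
st((-175,0,100))
r=cam('top');s=cam('side')
a=r['color'][180:330,280:440,::-1];cv2.imwrite('pics/a1.png',cv2.convertScaleAbs(cv2.resize(a,None,fx=3.5,fy=3.5,interpolation=2),alpha=1.8))
a=s['color'][120:290,240:440,::-1];cv2.imwrite('pics/a2.png',cv2.convertScaleAbs(cv2.resize(a,None,fx=3.5,fy=3.5,interpolation=2),alpha=1.8))"
```

```text
t 3.2 printer x,y,z -174.0 0.0 180.1 toolx ang 18.71 tilt [ 0. -0. -1.] F [-0.2  0.4 -0.7] Fu -0.1 Tq [ 0.02  0.05 -0.08] w 51.2 q [-0.61  0.28  0.79  2.06 -0.25  0.9  -0.92]
shift tool [-1.  -0.  80.1] yaw 0.0
```

View pics/a2.png

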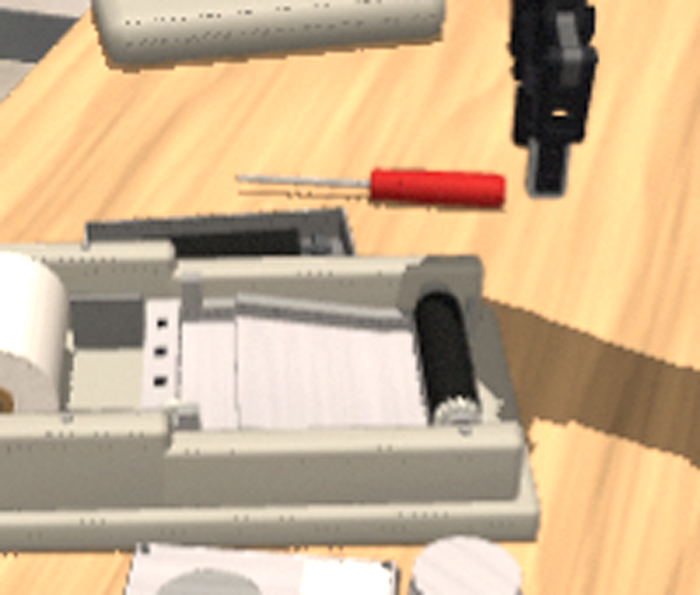

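View pics/a1.png

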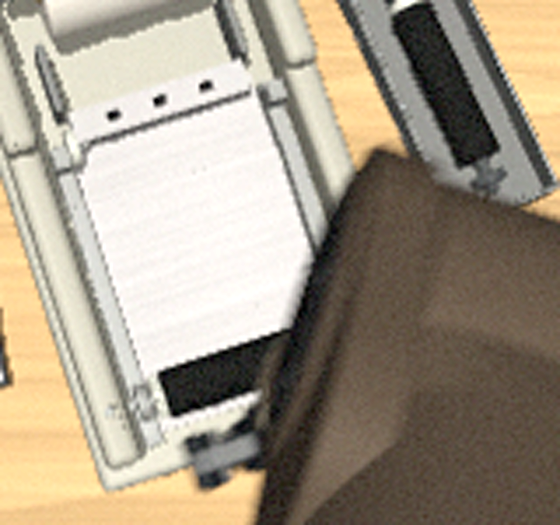

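```bash
python3 -c "
from h import *
r,s=pickle.load(open('cal.pkl','rb'))
for y in (26,33,40):
  for dx in(-11,0,11):
    for z in (165,170,175,180):
      P=np.r_[O+(-174+dx)*U+y*V,z]; q=proj(s,P)[0]; print(y,dx,z,((q-[240,120])*3.5).round(0))
"
```

```text
26 -11 165 [561. 226.]
26 -11 170 [562. 218.]
26 -11 175 [563. 210.]
26 -11 180 [563. 202.]
26 0 165 [541. 226.]
26 0 170 [542. 218.]
26 0 175 [543. 210.]
26 0 180 [543. 202.]
26 11 165 [521. 226.]
26 11 170 [522. 218.]
26 11 175 [523. 210.]
26 11 180 [523. 203.]
33 -11 165 [563. 232.]
33 -11 170 [564. 224.]
33 -11 175 [565. 217.]
33 -11 180 [565. 209.]
33 0 165 [543. 233.]
33 0 170 [544. 225.]
33 0 175 [545. 217.]
33 0 180 [545. 209.]
33 11 165 [523. 233.]
33 11 170 [524. 225.]
33 11 175 [524. 217.]
33 11 180 [525. 209.]
40 -11 165 [565. 239.]
40 -11 170 [566. 231.]
40 -11 175 [567. 223.]
40 -11 180 [568. 215.]
40 0 165 [545. 239.]
40 0 170 [546. 231.]
40 0 175 [547. 223.]
40 0 180 [547. 215.]
40 11 165 [525. 240.]
40 11 170 [526. 232.]
40 11 175 [526. 224.]
40 11 180 [527. 216.]
```

Call:
step_arm:
  targets: [60,0,0,15,0,60,0,0,35,0,60,0,0,55,0,60,0,0,75,0,60,0,0,95,0,60,0,0,115,0,60,0,0,131,0,60,0,0,140,0]

```text
clock: 4.3
eef_pos: [460.4, -62.6, 39.3]
tool_rot: [0.986, 0.166, -0.001, -0.0]
contact_force: [0.1, -0.2, 0.5]
width: 51.4
```

```bash
python3 -c "
from h import *
st((-155,0,39))
s=cam('side')
a=s['color'][160:290,290:440,::-1];cv2.imwrite('pics/b2.png',cv2.convertScaleAbs(cv2.resize(a,None,fx=4.5,fy=4.5,interpolation=2),alpha=1.8))"
```

```text
t 4.3 printer x,y,z -174.1 2.4 39.3 toolx ang 19.1 tilt [-0.001  0.    -1.   ] F [ 0.1 -0.2  0.5] Fu 0.0 Tq [0.   0.01 0.  ] w 51.4 q [-0.42  0.51  0.59  2.19 -0.52  0.58 -0.68]
shift tool [19.   2.5  0.3] yaw 0.007
```

View pics/b2.png

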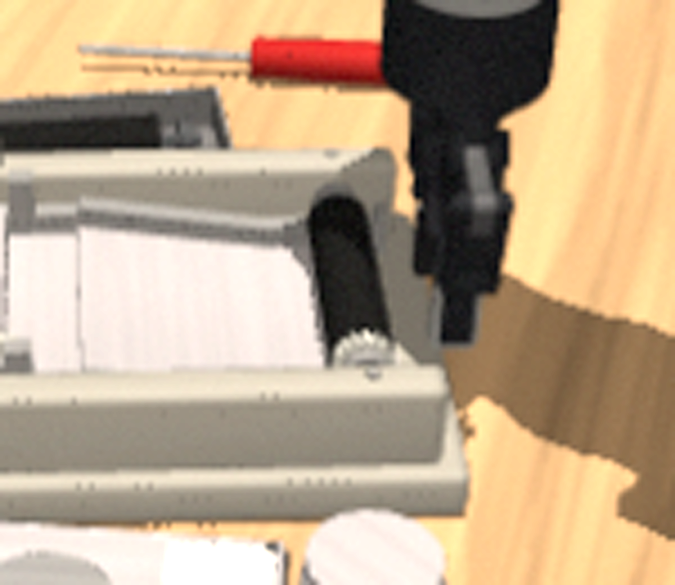

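Call:
step_arm:
  targets: [60,2,0,0,0,60,5,0,0,0,60,8,0,0,0,60,10,0,0,0,60,12,0,0,0,60,14,0,0,0,60,15.5,0,0,0,60,17,0,0,0]

```text
clock: 5.35
eef_pos: [477.1, -57.5, 40.3]
tool_rot: [0.986, 0.166, 0.0, -0.0]
contact_force: [0.4, 0.5, -0.1]
width: 51.2
```

```bash
python3 -c "
from h import *
st((-155,0,39))"
```

```text
t 5.35 printer x,y,z -156.6 1.9 40.3 toolx ang 19.06 tilt [ 0.  0. -1.] F [ 0.4  0.5 -0.1] Fu 0.5 Tq [-0.01 -0.01 -0.  ] w 51.2 q [-0.43  0.53  0.59  2.15 -0.52  0.6  -0.7 ]
shift tool [1.5 1.9 1.3] yaw 0.006
```

Call:
step_arm:
  targets: [60,1,0,0.5,0.003,60,2.5,0,1,0.006,60,4,0,1,0.006,60,6,0,1,0.006,60,8,0,1,0.006,60,10,0,1,0.006,60,12,0,1,0.006,60,14,0,1,0.006]

```text
clock: 6.35
eef_pos: [490.4, -52.9, 39.3]
tool_rot: [0.987, 0.163, 0.0, 0.0]
contact_force: [-0.1, -0.1, 0.0]
width: 51.0
```

```bash
python3 -c "
from h import *
st((-121,0,39))
s=cam('side')
a=s['color'][160:290,290:440,::-1];cv2.imwrite('pics/c2.png',cv2.convertScaleAbs(cv2.resize(a,None,fx=4.5,fy=4.5,interpolation=2),alpha=1.8))"
```

```text
t 6.35 printer x,y,z -142.5 2.0 39.3 toolx ang 18.72 tilt [ 0.  0. -1.] F [-0.1 -0.1  0. ] Fu -0.1 Tq [-0.04  0.03 -0.06] w 51.0 q [-0.43  0.55  0.59  2.12 -0.52  0.62 -0.72]
shift tool [21.5  2.   0.3] yaw 0.0
```

View pics/c2.png

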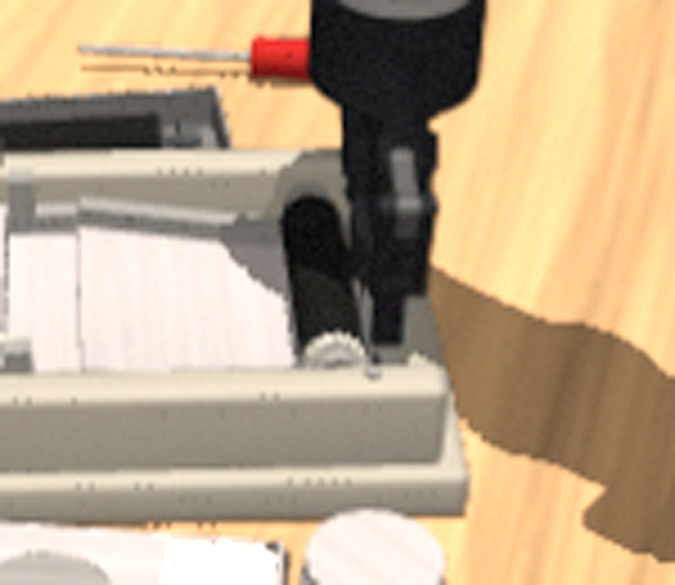

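Call:
step_arm:
  targets: [60,2,0,0,0,60,4,0,0,0,60,6,0,0,0,60,8,0,0,0,60,10,0,0,0,60,12,0,0,0,60,14,0,0,0,60,16,0,0,0]

```text
clock: 7.4
eef_pos: [505.5, -47.7, 39.3]
tool_rot: [0.987, 0.163, -0.0, -0.0]
contact_force: [0.1, -0.4, 0.5]
width: 51.5
```

Call:
step_arm:
  targets: [60,2,0,0,0,60,4,0,0,0,60,6,0,0,0,60,8,0,-0.2,0,60,10,0,-0.5,0,60,12,0,-0.8,0,60,14,0,-1.1,0,60,16,0,-1.4,0]

```text
clock: 8.4
eef_pos: [520.7, -42.6, 40.7]
tool_rot: [0.987, 0.163, 0.0, -0.0]
contact_force: [0.2, -0.2, -0.4]
width: 51.2
```

```bash
python3 -c "
from h import *
st((-121,0,39))
s=cam('side');r=cam('top')
a=s['color'][160:290,270:420,::-1];cv2.imwrite('pics/d2.png',cv2.convertScaleAbs(cv2.resize(a,None,fx=4.5,fy=4.5,interpolation=2),alpha=1.8))
a=r['color'][180:330,280:440,::-1];cv2.imwrite('pics/d1.png',cv2.convertScaleAbs(cv2.resize(a,None,fx=3.5,fy=3.5,interpolation=2),alpha=1.8))"
```

```text
t 8.4 printer x,y,z -110.5 2.1 40.7 toolx ang 18.72 tilt [ 0.  0. -1.] F [ 0.2 -0.2 -0.4] Fu 0.2 Tq [-0.02  0.07 -0.02] w 51.2 q [-0.45  0.58  0.6   2.05 -0.52  0.66 -0.75]
shift tool [-10.5   2.1   1.7] yaw 0.0
```

View pics/d2.png

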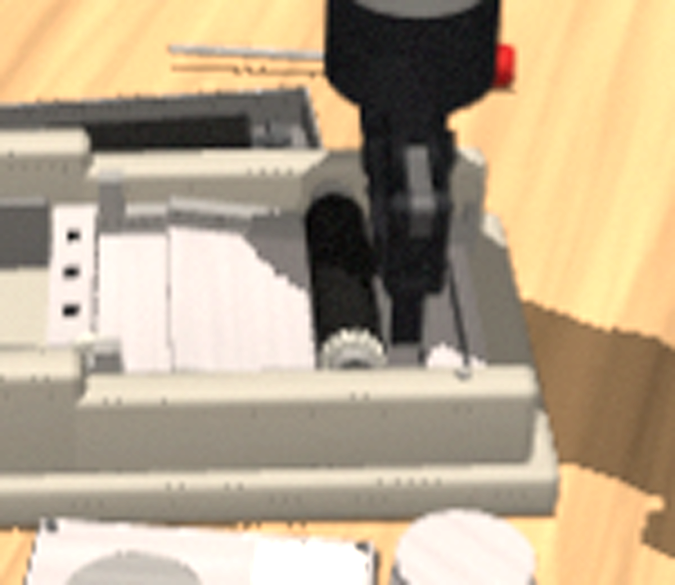

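View pics/d1.png

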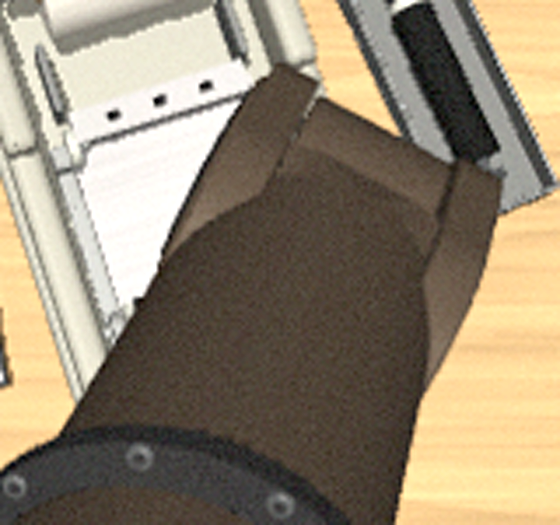

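Call:
step_arm:
  targets: [60,2,0,-0.3,0,60,4,0,-0.6,0,60,6,0,-0.9,0,60,8,0,-1.2,0,60,10,0,-1.6,0,60,12,0,-1.9,0,60,14,0,-2.2,0,60,16,0,-2.5,0]

```text
clock: 9.5
eef_pos: [535.8, -37.5, 43.2]
tool_rot: [0.987, 0.163, 0.0, -0.0]
contact_force: [-1.0, 0.4, 0.6]
width: 51.6
```

Call:
step_arm:
  targets: [60,2,0,-0.3,0,60,4,0,-0.6,0,60,6,0,-0.9,0,60,8,0,-1.2,0,60,10,0,-1.6,0,60,12,0,-1.9,0,60,14,0,-2.2,0,60,16,0,-2.5,0]

```text
clock: 10.5
eef_pos: [551.0, -32.3, 45.7]
tool_rot: [0.987, 0.163, 0.0, -0.0]
contact_force: [-1.1, 0.4, 0.4]
width: 51.2
```

Call:
step_arm:
  targets: [60,2,0,-0.3,0,60,4,0,-0.6,0,60,6,0,-0.9,0,60,8,0,-1.2,0,60,10,0,-1.6,0,60,12,0,-1.9,0,60,14,0,-2.2,0,60,16,0,-2.5,0]

```text
clock: 11.5
eef_pos: [566.1, -27.2, 48.2]
tool_rot: [0.987, 0.163, 0.0, -0.0]
contact_force: [-0.2, 0.1, -0.0]
width: 50.9
```

```bash
python3 -c "
from h import *
st((-31,0,53))
s=cam('side')
a=s['color'][160:290,250:400,::-1];cv2.imwrite('pics/e2.png',cv2.convertScaleAbs(cv2.resize(a,None,fx=4.5,fy=4.5,interpolation=2),alpha=1.8))"
```

```text
t 11.5 printer x,y,z -62.5 2.1 48.2 toolx ang 18.72 tilt [ 0.  0. -1.] F [-0.2  0.1 -0. ] Fu -0.1 Tq [-0.05  0.13 -0.  ] w 50.9 q [-0.46  0.62  0.61  1.94 -0.52  0.74 -0.8 ]
shift tool [31.5  2.1 -4.8] yaw 0.0
```

View pics/e2.png

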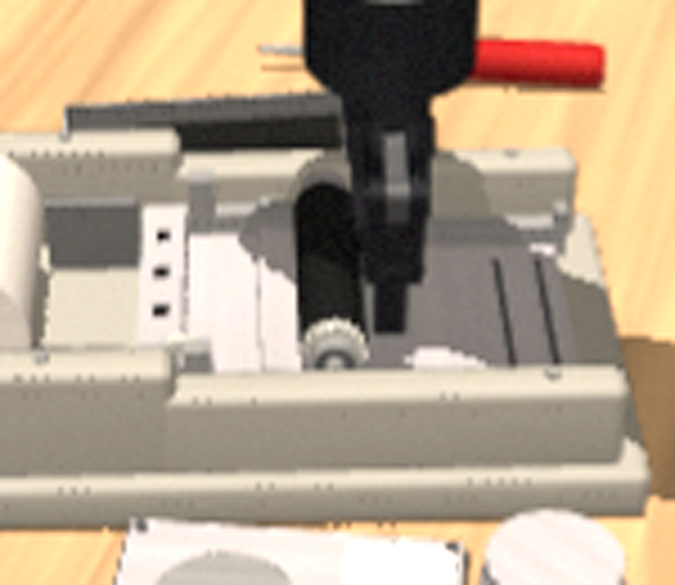

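Call:
step_arm:
  targets: [60,2,0,-0.3,0,60,4,0,-0.6,0,60,6,0,-0.9,0,60,8,0,-1.2,0,60,10,0,-1.6,0,60,12,0,-1.9,0,60,14,0,-2.2,0,60,16,0,-2.5,0]

```text
clock: 12.55
eef_pos: [581.3, -22.0, 50.7]
tool_rot: [0.987, 0.163, 0.0, -0.0]
contact_force: [0.6, 0.2, 0.5]
width: 51.3
```

Call:
step_arm:
  targets: [60,2,0,-0.3,0,60,4,0,-0.6,0,60,6,0,-0.9,0,60,8,0,-1.1,0,60,10,0,-1.3,0,60,12,0,-1.4,0,60,14,0,-1.5,0,60,16,0,-1.5,0]

```text
clock: 13.55
eef_pos: [596.5, -16.9, 52.2]
tool_rot: [0.987, 0.163, 0.0, -0.0]
contact_force: [0.6, -0.0, -1.1]
width: 51.5
```

```bash
python3 -c "
from h import *
st((-21.5,0,50))
s=cam('side')
a=s['color'][160:290,230:380,::-1];cv2.imwrite('pics/f2.png',cv2.convertScaleAbs(cv2.resize(a,None,fx=4.5,fy=4.5,interpolation=2),alpha=1.8))"
```

```text
t 13.55 printer x,y,z -30.4 2.1 52.2 toolx ang 18.72 tilt [ 0.  0. -1.] F [ 0.6 -0.  -1.1] Fu 0.5 Tq [-0.02  0.01  0.01] w 51.5 q [-0.47  0.66  0.61  1.86 -0.52  0.79 -0.83]
shift tool [8.9 2.1 2.2] yaw 0.0
```

View pics/f2.png

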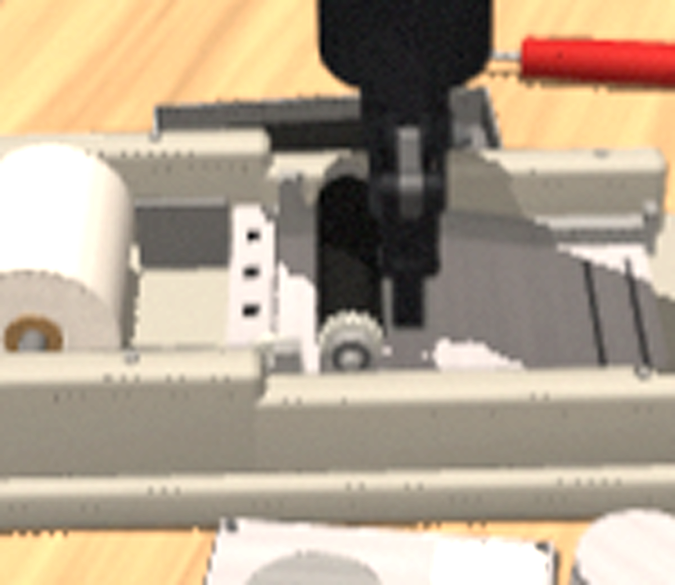

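Call:
step_arm:
  targets: [60,1.5,0,0,0,60,3,0,0,0,60,4.5,0,0.3,0,60,6,0,0.6,0,60,7,0,1,0,60,8,0,1.3,0,60,9,0,1.6,0,60,9,0,2,0]

```text
clock: 14.6
eef_pos: [604.9, -14.0, 50.2]
tool_rot: [0.987, 0.163, 0.0, -0.0]
contact_force: [0.4, -0.0, -0.4]
width: 51.1
```

```bash
python3 -c "
from h import *
st((-21.5,0,50))
s=cam('side')
a=s['color'][160:290,230:380,::-1];cv2.imwrite('pics/g2.png',cv2.convertScaleAbs(cv2.resize(a,None,fx=4.5,fy=4.5,interpolation=2),alpha=1.8))"
```

```text
t 14.6 printer x,y,z -21.6 2.1 50.2 toolx ang 18.72 tilt [ 0.  0. -1.] F [ 0.4 -0.  -0.4] Fu 0.4 Tq [-0.01 -0.05  0.04] w 51.1 q [-0.47  0.67  0.61  1.84 -0.52  0.8  -0.83]
shift tool [0.1 2.1 0.2] yaw 0.0
```

View pics/g2.png

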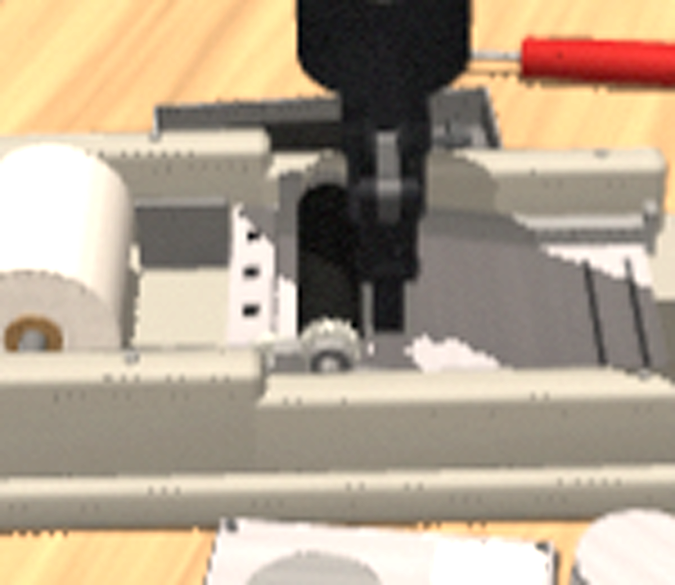

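The gear moved from (352,355) to (331,362), so the near end has dropped. I'll press gently forward until it meets the stops.

Call:
step_arm:
  targets: [60,0.5,0,0,0,60,1,0,0,0,60,1.5,0,0,0,60,1.5,0,0,0]

```text
clock: 15.15
eef_pos: [606.2, -13.6, 50.2]
tool_rot: [0.987, 0.163, -0.0, -0.0]
contact_force: [-0.5, -0.3, -0.1]
width: 51.4
```

```bash
python3 -c "
from h import *
st((-21.5,0,50))"
```

```text
t 15.15 printer x,y,z -20.2 2.1 50.2 toolx ang 18.71 tilt [-0.  0. -1.] F [-0.5 -0.3 -0.1] Fu -0.5 Tq [-0.09  0.09  0.02] w 51.4 q [-0.47  0.67  0.61  1.84 -0.52  0.8  -0.83]
shift tool [-1.3  2.1  0.2] yaw 0.0
```

Call:
step_arm:
  targets: [60,0.5,0,0,0,60,1,0,0,0,60,1.5,0,0,0,60,1.5,0,0,0]

```text
clock: 15.65
eef_pos: [606.5, -13.5, 49.8]
tool_rot: [0.987, 0.162, -0.001, -0.0]
contact_force: [-4.4, -2.4, -0.3]
width: 51.8
```

```bash
python3 -c "
from h import *
st((-21.5,0,50))
s=cam('side')
a=s['color'][160:290,230:380,::-1];cv2.imwrite('pics/i2.png',cv2.convertScaleAbs(cv2.resize(a,None,fx=4.5,fy=4.5,interpolation=2),alpha=1.8))"
```

```text
t 15.65 printer x,y,z -19.9 2.1 49.8 toolx ang 18.69 tilt [-0.002 -0.    -1.   ] F [-4.4 -2.4 -0.3] Fu -4.9 Tq [-0.38  1.04  0.  ] w 51.8 q [-0.47  0.67  0.61  1.83 -0.52  0.8  -0.84]
shift tool [-1.6  2.1 -0.2] yaw -0.0
```

View pics/i2.png

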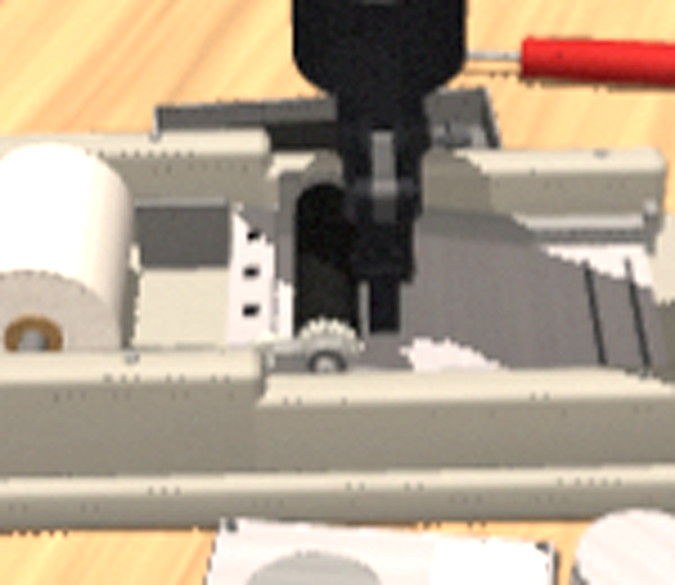

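Force rose to 4.9 N with no moment about z, so both bearings are against the stops. Next I'll back off and then lift.

Call:
step_arm:
  targets: [60,-1,0,0,0,60,-3,0,0,0,60,-6,0,0,0,60,-10,0,0,0,60,-15,0,0,0,60,-18,0,0,0,60,-20,0,0,0,60,-20,0,0,0]

```text
clock: 16.7
eef_pos: [588.7, -19.5, 50.2]
tool_rot: [0.987, 0.163, 0.0, -0.0]
contact_force: [-0.3, 0.2, 0.5]
width: 51.3
```

```bash
python3 -c "
from h import *
st((-40,0,200))
s=cam('side')
a=s['color'][160:290,230:380,::-1];cv2.imwrite('pics/j2.png',cv2.convertScaleAbs(cv2.resize(a,None,fx=4.5,fy=4.5,interpolation=2),alpha=1.8))"
```

```text
t 16.7 printer x,y,z -38.7 2.1 50.2 toolx ang 18.72 tilt [ 0.  0. -1.] F [-0.3  0.2  0.5] Fu -0.3 Tq [ 0.   -0.07 -0.01] w 51.3 q [-0.47  0.65  0.61  1.88 -0.52  0.77 -0.82]
shift tool [  -1.3    2.1 -149.8] yaw 0.0
```

View pics/j2.png

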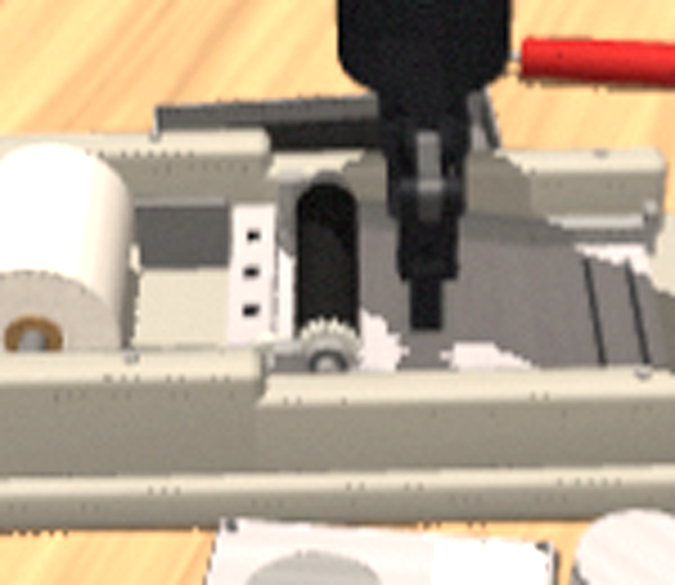

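The roller stayed put, gear at (327,360). Lifting clear.

Call:
step_arm:
  targets: [60,0,0,-10,0,60,0,0,-30,0,60,0,0,-50,0,60,0,0,-75,0,60,0,0,-100,0,60,0,0,-125,0,60,0,0,-145,0,60,0,0,-160,0]

```text
clock: 17.75
eef_pos: [589.0, -19.7, 211.7]
tool_rot: [0.987, 0.163, 0.001, 0.0]
contact_force: [1.0, -0.5, -1.1]
width: 51.4
```

Call:
step_arm:
  targets: [60,-20,0,0,0,60,-45,0,0,0,60,-70,0,0,0,60,-95,0,0,0,60,-120,0,0,0,60,-145,0,0,0,60,-165,0,0,0,60,-180,0,0,0]

```text
clock: 18.75
eef_pos: [417.4, -77.6, 210.4]
tool_rot: [0.987, 0.162, 0.0, -0.0]
contact_force: [0.7, -0.1, 0.4]
width: 51.4
```

```bash
python3 -c "
from h import *
st()
s=cam('side');r=cam('top')
a=s['color'][140:290,200:400,::-1];cv2.imwrite('pics/k2.png',cv2.convertScaleAbs(cv2.resize(a,None,fx=4,fy=4,interpolation=2),alpha=1.8))
cv2.imwrite('pics/k1.png',cv2.convertScaleAbs(cv2.resize(r['color'][110:330,190:490,::-1],None,fx=2.6,fy=2.6,interpolation=2),alpha=1.8))"
```

```text
t 18.75 printer x,y,z -219.5 2.0 210.4 toolx ang 18.69 tilt [ 0.  0. -1.] F [ 0.7 -0.1  0.4] Fu 0.6 Tq [ 0.03 -0.04  0.06] w 51.4 q [-0.68  0.14  0.85  2.11 -0.13  0.95 -1.01]
```

View pics/k2.png

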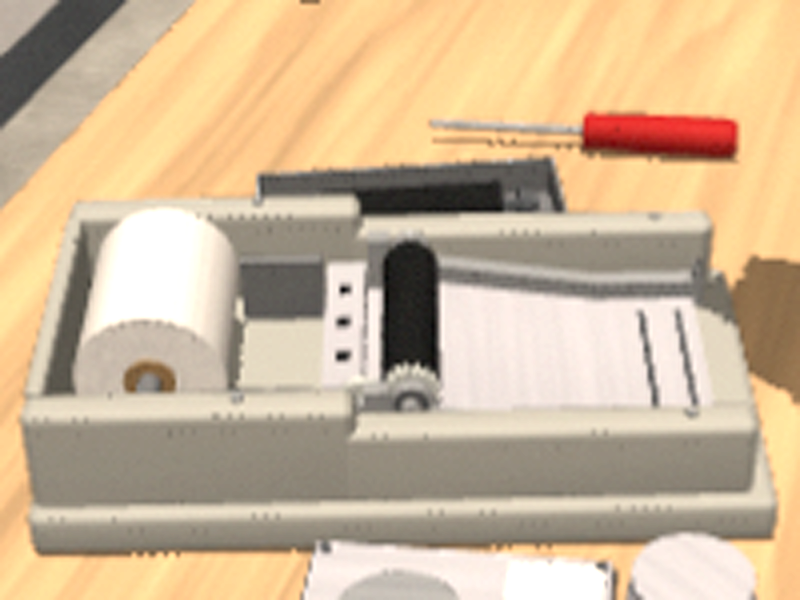

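View pics/k1.png

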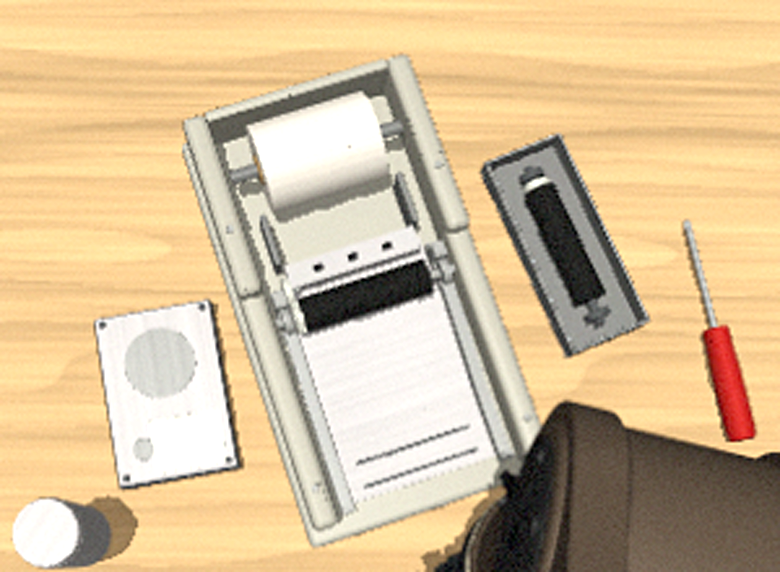

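The top view shows the roller at the seats, sleeve centred near crop (366,294), with everything else in place. I'll measure its pose.

```bash
python3 - <<'E'
from h import *
r=cam("top");g=r["color"].max(2);m=np.zeros_like(g);m[200:245,295:365]=g[200:245,295:365]<42
n,l,s,c=cv2.connectedComponentsWithStats(m);k=1+np.argmax(s[1:,4])
p=np.argwhere(l==k)[:,::-1]
for z in(66,70):
    b=cv2.minAreaRect(onz(r,p,z)[:,:2].astype(np.float32));d=np.array(b[0])-O
    print(z,b,"printer",d@U,d@V)
o=cam("side");c=o["color"].max(2);m=np.zeros_like(c);m[195:240,290:315]=c[195:240,290:315]<42
n,l,s,cc=cv2.connectedComponentsWithStats(m);k=1+np.argmax(s[1:,4]);print(s[k],cc[k])
for z in (66,70):
  a=O+4.5*U;print("expected side px of sleeve ends z",z,proj(o,[np.r_[a+50*V,z],np.r_[a-50*V,z]]))
# mid columns of mask at several rows
for y in range(200,238,5):
    xs=np.where(l[y]==k)[0];print(y,xs.min(),xs.max())
for z in(66,70):
  print([np.r_[O+5*U+yy*V,z].round() is None or proj(o,np.r_[O+4.5*U+yy*V,z])[0].round(1) for yy in (-54,54)])
E
```

```text
66 ((631.468505859375, -7.596950531005859), (28.352981567382812, 109.60482025146484), 18.778167724609375) printer 5.661722139166804 -0.32957011261755176
70 ((630.5404052734375, -7.3442535400390625), (28.22749900817871, 109.11974334716797), 18.778207778930664) printer 4.863633663370559 0.20734817880343398
[296 201  14  32 385] [302.04155844 216.1038961 ]
expected side px of sleeve ends z 66 [[302.7785463  235.00972204]
 [302.5315841  207.25088545]]
expected side px of sleeve ends z 70 [[302.74015758 233.39193142]
 [302.49595501 205.69269917]]Traceback (most recent call last):
  File "<stdin>", line 14, in <module>
    return umr_minimum(a, axis, None, out, keepdims, initial, where)
ValueError: zero-size array to reduction operation minimum which has no identity
```

```bash
python3 -c "
from h import *
st();print(ctrl.hand_in())"
```

```text
t 18.95 printer x,y,z -218.0 2.1 210.5 toolx ang 18.74 tilt [ 0.001  0.    -1.   ] F [-0.5 -0.4 -0.3] Fu -0.6 Tq [-0.03 -0.07 -0.03] w 51.3 q [-0.68  0.14  0.85  2.1  -0.13  0.95 -1.01]
the job is handed in; nothing more can be done
None
```

The new roller is in its seats and the job is handed in at about 19 s of the 35 s allowed. I pushed it up the rails from behind with two spread fingertips at about 16 mm/s. I went on until it dropped over the crest and met the stops, which showed as a 4.9 N reaction with no twist. Then I backed the hand off, lifted it and moved it clear.

- **Roller position:** the last top view puts the axis at printer x of about 5 to 5.7 mm (4.5 mm expected, about 1 mm of play), y of about 0. It is square to the rails within 0.1°, and it stayed put after the hand left.
- **Surroundings:** the drive, can, tray with the old roller and screwdriver look unmoved in the last pictures. I judged that by eye and did not measure it.
- **Disagreement in measurements:** early on, the printer's lower side edge in the side view disagreed with the other features by about 7 mm. I used the rails, stops and bar instead, and the contact points later agreed with those.
- **Failed check:** a final side-view check printing the sleeve width row by row stopped with an error, on a pixel row that held no sleeve. The sleeve centre it had already found was within 1 pixel sideways of where a seated roller should appear.
- **Not measured directly:** I did not measure the far bearing's height. That it is seated is inferred from the squareness, the even stop force and the roller staying put.

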